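# Square a mirrored glass roundel in the decorating jig

### The job

The copper-mirrored glass roundel in the decorating jig lies with its ground flat turned away from the steel bar. Press a fingertip lightly on its face and turn it in the nest until the flat faces the bar and lies flush along it, then push the sliding jaw home against the opposite rim, so that the roundel stays clamped to the bar when you let go. The glass chips easily, so press and squeeze it gently throughout, and leave the other things on the table where they are.

Things in the scene. Friction and masses are not known exactly. Their poses are not given: they have to be found in the camera images.
- disc: The roundel in the jig: D-shaped disc of copper-mirrored glass, 100 mm across, 8 mm thick, 115 to 190 g, lying flat. One side is ground to a straight flat, 60 mm long, 40 mm from the circle's centre. Origin: the circle's centre at the underside. +y points from it straight to the flat, z up. A 9 mm brass-rimmed hanging hole lies opposite, 41 mm along -y.
- face (a point): Centre of the roundel's top face (axes as disc). Too wide and too sunk to grip, but a rubber fingertip pressed on it drags it well (friction about 0.9; bed 0.25, walls and bar 0.15): 4 to 6 N turns it. The bed below is a firm cushion: it gives only 1 mm per 10 N (1.5 N to start), so come down slowly. The glass is spoilt by over 10 N from the fingers or over 15 N on the bar.
- bar: The alignment bar: steel, 96 x 12 mm, fixed on the jig, top 12 mm above the bed. Origin: middle of the face that the flat must touch, at bed level (20 mm above the table). x runs along the bar, +y points away from the roundel, z up. A seated roundel has its centre at y = -40 mm in this frame (x within 1.5 mm of 0) and its own +y along the bar's +y.
- jig: The jig, bolted down. Origin at table level, 40 mm before the bar's face (under a seated roundel's centre); axes as the bar's. Base plate 150 (x) by 200 mm (y, from -142 to +58), 12 mm high. The nest is a U of grey walls, 5 mm above the bed, 103 mm wide, open at the -y end for the jaw; the disc's centre can lie at y = 0 (seated) to about -13 mm, beyond -10 while its round rim faces the bar.
- tab (a point): Centre of the upright steel finger tab on the sliding jaw: 34 mm wide along the bar's x, 10 mm thick along y, 32 mm high (27 to 59 mm above the table). Axes as the bar's. It stands 131 mm from the bar's face when the jaw touches a seated roundel, and up to 157 mm when the jaw is back.
- jaw (a joint): Travel of the jaw along the bar's +y, m: 0 fully back, 0.034 full stroke. A block with a rubber nose 26 mm wide that enters the open end of the U and meets the rim opposite the bar. It slides stiffly (5 N) and stays, still pressing, where it is left. It meets a seated roundel at 0.026 (flat elsewhere: 0.016); push 4 to 8 N harder than sliding takes, to clamp. It grips a crooked roundel crooked.
- jar_a: Bystander: paint jar with white lid, 54 mm wide, 62 mm high, origin under its centre.
- jar_b: Bystander: paint jar with metal lid, 60 mm wide, 55 mm high, origin under its centre.
- brush: Bystander: paint brush 170 mm long, lying beside the jig.
- spare: Bystander: a second roundel like the first, lying on the table, not in the jig.
- brush_pot: Bystander: brown pot of brushes, 90 mm wide, 200 mm high with the brushes.
- glue: Bystander: white glue bottle, 44 mm wide, 120 mm high.
- saucer: Bystander: white saucer, 110 mm wide.

How it is judged:
By the outcome, as a careful person would: the job done as asked, in the order asked, and still so for the second after the job is handed in, with the robot touching nothing.
It also fails if it takes over 72 s, if anything falls off the work surface, if the arm or the gripper's body presses on something with over 40 N, if the wrist force passes 120 N, or if a joint passes its speed limit or range.

### The arm

A 7-joint arm with a two-finger parallel gripper is mounted at the origin on the work surface. World frame = base frame: x ahead of the robot, y to its left, z up, the work surface at z = 0. Lengths are in m, angles in rad, forces in N, time in s.
With the tool pointing down it reaches from about 0.425 to 0.925 m from the base axis. Payload 6.8 kg.
Tool frame: the origin (TCP) lies midway between the tips of the shut fingers; the grasp point (between the pads) lies r.grasp_offset behind it (r.grasp_offset is the distance from the TCP to the grasp point, in m); z points along the fingers, y is the direction in which the jaws open and shut (so a half turn about z gives the same grasp; the last joint's range is limited). The gripper opens to 85 mm and grips with 20 to 120 N. Pads are 22 mm wide; open, the fingers measure 114 mm over their backs; the gripper's body (76 mm by 85 mm) begins 54 mm behind the grasp point. The pads swing forward as they close: fully open they stand 13 mm farther back than shut.
Start: joints at [1.24, 0.477, 0.022, 1.555, -0.011, 1.109, -0.083], TCP at [0.149, -0.658, 0.231] pointing down, gripper open.
Joint ranges: [-2.96, 2.96], [-0.34, 2.1], [-1.41, 1.46], [0.24, 2.44], [-1.37, 4.51], [0.17, 1.92], [-2.96, 2.96]. Speed limits (rad/s): [2.39, 2.39, 3.14, 3.14, 3.14, 3.14, 3.14].

### API

Orientations are given as a rotation vector (axis times angle).
In Python, from bench import r gives the robot as it stands. The module is installed in compiled form; this text tells all that it offers.
- The arm moves only by the tool send_rows, never from a script. Its argument "moves" is one flat list of numbers, 4 for each row, row after row: the shift along the tool's x, y, z in mm, then the turn about the tool's z in degrees. A call has 1 to 8 rows; each row is the pose to reach, as a shift and turn from the pose commanded when the call began, along the tool's axes at that moment; what a row does not reach only later rows make up. A row lasts 1/8 s, in which the tool goes at most 62.5 mm and 10.7 degrees, less where a joint would pass 70% of its speed; a pose out of reach is approached as far as the arm can. A call with a gripper value outside its range is refused whole. "hand" is the closure, from 0 (fully open) to 1 (shut), set as the call begins (left out, the last holds). The fingers move at their own pace and stop on an object; "newtons" is the grip in N (left out, the last holds). Time passes only in rows, so rows that repeat a pose let the fingers close. It gives the time, the measured TCP pose, the force and the opening at its end, in the units of the state.
- r.get_obs(): the state, without advancing time (a new reading comes with each control period).
- r.grab_frame(name): name is "scene" or "side" or "wrist"; returns a dict with "img" (420x560x3 uint8, red, green, blue), "mtx" (3x3 intrinsics, pixels), "world_to_cam" (4x4, takes a point from world to camera coordinates). Camera axes: x right, y up, looking along -z (the intrinsics and any distortion apply to the point x, -y, -z); pixel columns grow to the right and rows downward; lengths in m; the calibration is good to about 2 mm. The wrist camera is an equidistant fisheye: a pixel r from the principal point sees the ray r / f radians off the axis. A picture is of the moment at which its call begins. There is no depth.
- r.hand_in(): hands the job in, once; it reports no verdict.
The state is a dict: "clock": time; "joints": joint angles; "qvel": joint speeds; "tau": joint torques, N m; "tcp_pos": TCP position; "orientation": TCP orientation; "contact_force": force on the tool from outside, world axes, zero at the start; "moment": the same for the moment, N m; "grip_width": finger opening in m.
Only numpy, scipy, OpenCV 4.12 (cv2) and the standard library are available. Lean on these libraries where they do the work, as an engineer would, in place of code of your own. Each camera call takes 0.05 s, during which the arm holds its last target.

## Working session

There is one attempt and no reset: what is moved stays moved. The work goes in short steps, Python scripts to look and compute and a tool call to move; the robot and the scene stay as the last step left them, time stands still between calls to the robot, and variables do not carry over. Pictures are saved under pics/ and viewed, and the job is handed in when it is done.

Besides the shell and the picture viewer there is one more tool, called after "Emit:" as name(argument=value, ...) on one line, values as JSON. send_rows: Moves the arm, as the interface text tells. Its arguments: {"type":"object","properties":{"moves":{"type":"array"},"hand":{"type":"number"},"newtons":{"type":"number"}},"required":["moves"]}

```bash
mkdir -p pics
python3 - <<'E'
from bench import r
import cv2
o=r.get_obs(); print({k:(v if not hasattr(v,'round') else v.round(3) if hasattr(v,'shape') else v) for k,v in o.items()}, r.grasp_offset)
for n in ["scene","side","wrist"]:
    f=r.grab_frame(n); cv2.imwrite(f"pics/{n}0.png",f["img"][:,:,::-1]); print(n,f["mtx"].tolist(),f["world_to_cam"].round(4).tolist(),[k for k in f])
E
```

```text
{'clock': 0.0, 'joints': array([ 1.24 ,  0.478,  0.022,  1.556, -0.011,  1.109, -0.083]), 'qvel': array([ 0.001,  0.   ,  0.001,  0.003, -0.002, -0.001,  0.001]), 'tau': array([ 0.0000e+00, -5.9645e+01,  1.6080e+00, -2.8119e+01,  1.2000e-02,
        9.0000e-03,  0.0000e+00]), 'tcp_pos': array([ 0.149, -0.658,  0.23 ]), 'orientation': array([-3.12e+00, -3.49e-01,  1.00e-03]), 'contact_force': array([-0.487, -0.155, -0.135]), 'moment': array([-0.001,  0.035,  0.007]), 'grip_width': 0.08519420022714355} 0.0187
scene [[403.2721639505365, 0.0, 277.35803607668305], [0.0, 403.2721639505365, 214.16372392052818], [0.0, 0.0, 1.0]] [[0.1272, 0.9918, 0.0135, -0.0371], [-0.8367, 0.1, 0.5384, 0.4232], [0.5326, -0.0798, 0.8426, -1.2987], [0.0, 0.0, 0.0, 1.0]] ['img', 'mtx', 'world_to_cam']
side [[380.00125002870226, 0.0, 281.07907910073425], [0.0, 380.00125002870226, 206.9283189794713], [0.0, 0.0, 1.0]] [[0.8837, -0.4678, -0.0169, -0.4721], [0.3605, 0.6573, 0.6618, -0.2072], [-0.2985, -0.5909, 0.7495, -0.8258], [0.0, 0.0, 0.0, 1.0]] ['img', 'mtx', 'world_to_cam']
wrist [[325.19226210127806, 0.0, 282.93857256216404], [0.0, 325.19226210127806, 208.75412257682967], [0.0, 0.0, 1.0]] [[0.2221, -0.975, -0.0013, -0.6733], [0.9401, 0.2145, -0.2648, 0.0348], [0.2585, 0.0576, 0.9643, -0.3778], [0.0, 0.0, 0.0, 1.0]] ['img', 'mtx', 'world_to_cam']
```

View pics/scene0.png

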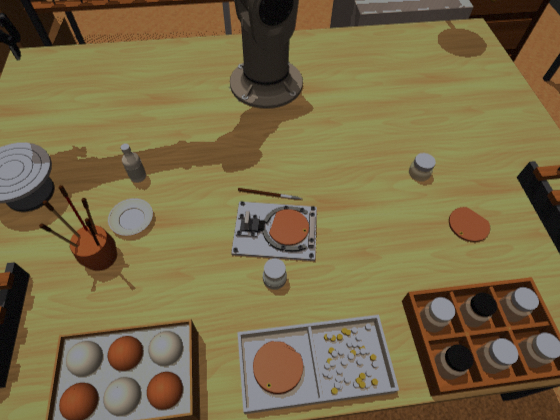

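View pics/side0.png

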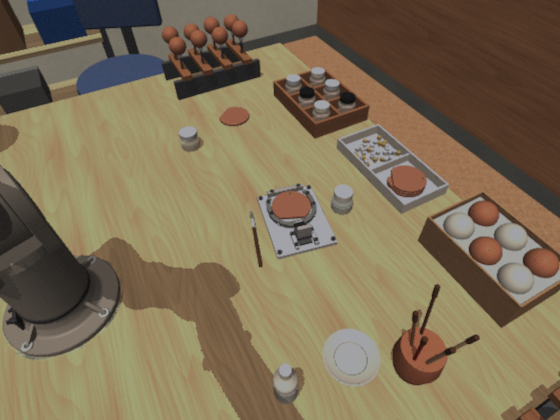

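View pics/wrist0.png

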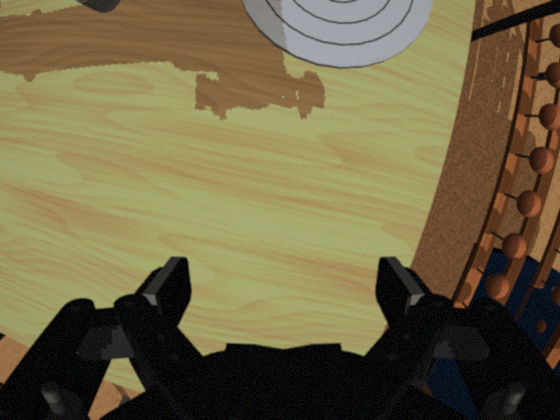

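Run:
```python
import cv2
a=cv2.imread("pics/scene0.png")[190:300,220:330]; b=cv2.imread("pics/side0.png")[170:270,240:350]
cv2.imwrite("pics/z1.png",cv2.resize(a,None,fx=5.4,fy=5.4,interpolation=cv2.INTER_CUBIC))
cv2.imwrite("pics/z2.png",cv2.resize(b,None,fx=6,fy=6,interpolation=cv2.INTER_CUBIC))
```

```text
(no output)
```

View pics/z1.png

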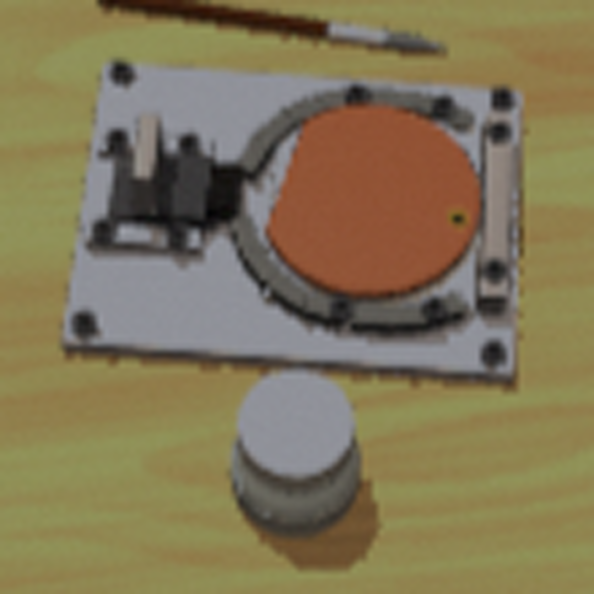

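View pics/z2.png

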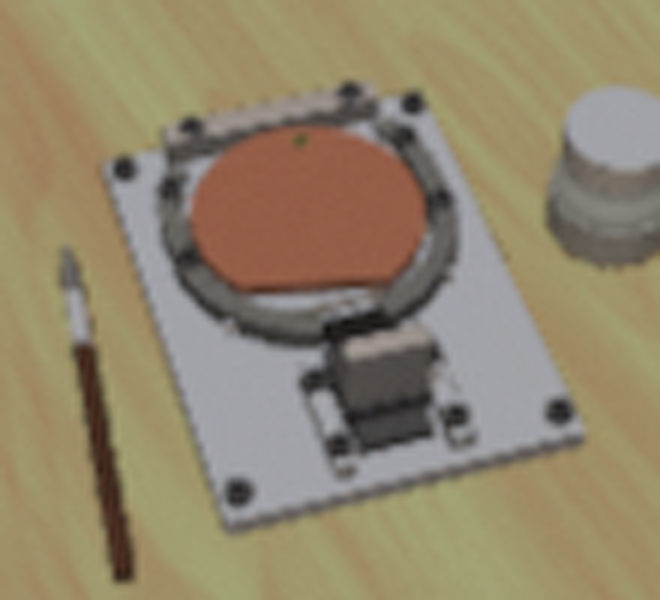

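```bash
cat > h.py <<'E'
import numpy as np
from bench import r
import cv2
from scipy.optimize import least_squares
def proj(P,f):
    P=np.atleast_2d(P); T=f["world_to_cam"]; c=P@T[:3,:3].T+T[:3,3]
    p=np.c_[c[:,0],-c[:,1],-c[:,2]]; K=f["mtx"]
    return np.c_[K[0,0]*p[:,0]/p[:,2]+K[0,2],K[1,1]*p[:,1]/p[:,2]+K[1,2]]
def fproj(P,f):
    P=np.atleast_2d(P); T=f["world_to_cam"]; c=P@T[:3,:3].T+T[:3,3]
    p=np.c_[c[:,0],-c[:,1],-c[:,2]]; K=f["mtx"]
    rho=np.hypot(p[:,0],p[:,1]); th=np.arctan2(rho,p[:,2])
    return np.c_[K[0,0]*th*p[:,0]/rho+K[0,2],K[1,1]*th*p[:,1]/rho+K[1,2]]
def unproj(uv,z,f,fish=False):
    # to world plane z
    uv=np.atleast_2d(uv).astype(float);K=f["mtx"]
    a=(uv-K[:2,2])/K[0,0]
    if fish:
        th=np.hypot(*a.T); s=np.sin(th)/th; d=np.c_[a*s[:,None],np.cos(th)]
    else: d=np.c_[a,np.ones(len(a))]
    d=np.c_[d[:,0],-d[:,1],-d[:,2]]; T=f["world_to_cam"]; R=T[:3,:3]; o=-R.T@T[:3,3]; d=d@R
    return o+d*((z-o[2])/d[:,2])[:,None]
def jig2w(p,pts):
    pts=np.atleast_2d(pts); c,s=np.cos(p[2]),np.sin(p[2])
    return np.c_[p[0]+c*pts[:,0]-s*pts[:,1],p[1]+s*pts[:,0]+c*pts[:,1],pts[:,2]]
E
cat > a.py <<'E'
from h import *
S=r.grab_frame("scene"); D=r.grab_frame("side")
z1=np.array([[100,65],[522,90],[513,375],[66,345]]); s=(z1+.5)/5.4-.5+[220,190]
z2=np.array([[105,165],[225,520],[585,435],[425,95]]); d=(z2+.5)/6-.5+[240,170]
J=lambda L:np.array([[a/1e3,b/1e3,.012] for a,b in L])
Js=J([(-75,-142),(-75,58),(75,58),(75,-142)]); Jd=J([(-75,58),(-75,-142),(75,-142),(75,58)])
def res(p): return np.r_[(proj(jig2w(p,Js),S)-s).ravel(),(proj(jig2w(p,Jd),D)-d).ravel()]
q=least_squares(res,[.6,0,0]); print(q.x, res(q.x).round(1))
for nm,rr,f in(("s",res(q.x)[:8],S),):
    pass
for L,f,pp,JJ in(("scene",S,s,Js),("side",D,d,Jd)):
    g=least_squares(lambda p:(proj(jig2w(p,JJ),f)-pp).ravel(),[.6,0,0]); print(L,g.x)
np.save("jig.npy",q.x)
# hole and flat ends at z=.028
def tojig(W,p): c,s_=np.cos(p[2]),np.sin(p[2]); v=W[:,:2]-p[:2]; return np.c_[c*v[:,0]+s_*v[:,1],-s_*v[:,0]+c*v[:,1]]
print(tojig(unproj((np.array([[457,218],[302,138],[268,225],[375,298]])+.5)/5.4-.5+[220,190],.028,S),q.x)*1e3)
print(tojig(unproj((np.array([[300,140],[240,287],[390,278]])+.5)/6-.5+[240,170],.028,D),q.x)*1e3)
E
python3 a.py
```

```text
[ 0.56063614  0.00093283 -0.20147596] [-0.  -0.5 -0.2  0.2  0.   0.4 -1.7 -0.2 -0.7 -0.8 -0.   0.2  0.4 -1.
 -0.6 -1.1]
scene [ 0.5603909   0.00222124 -0.19200219]
side [ 0.56060912 -0.00108639 -0.21157092]
[[  6.29640336  29.78717376]
 [-30.19983055 -42.41931121]
 [ 16.78549086 -53.99887177]
 [ 49.63635622  -4.36923585]]
[[  8.23678926  28.92349297]
 [-39.98772474 -43.40993476]
 [ 20.46336455 -57.01649068]]
```

```bash
cat > st.py <<'E'
from h import *
from scipy.spatial.transform import Rotation as Ro
import sys
o=r.get_obs(); R=Ro.from_rotvec(o["orientation"]).as_matrix(); p=o["tcp_pos"]
print("t",round(o["clock"],2),"tcp",(p*1e3).round(1),"F",o["contact_force"].round(1),"M",o["moment"].round(2),"w",round(o["grip_width"]*1e3,1),"j",np.degrees(o["joints"]).round(1).tolist())
print("tool x,y,z",R.T.round(3).tolist())
if len(sys.argv)>3:
    t=np.array([float(a) for a in sys.argv[1:4]])/1e3; print("shift mm",(R.T@(t-p)*1e3).round(1))
E
python3 st.py 560 0 330
python3 - <<'E'
from h import *
S=r.grab_frame("scene")
print(unproj([[95,262],[133,178],[131,218],[275,280]],0,S).round(3))
o=r.get_obs(); T=r.grab_frame("wrist")["world_to_cam"]; print(-T[:3,:3].T@T[:3,3], o["tcp_pos"])
E
```

```text
t 0.25 tcp [ 149.1 -658.1  230.9] F [ 0.4 -0.6 -0.4] M [-0.01 -0.05 -0.01] w 85.0 j [71.0, 27.4, 1.3, 89.1, -0.7, 63.6, -4.8]
tool x,y,z [[0.975, 0.221, -0.0], [0.221, -0.975, -0.001], [-0.0, 0.001, -1.0]]
shift mm [ 546.1 -551.1  -98.7]
[[ 0.584 -0.471  0.   ]
 [ 0.342 -0.398  0.   ]
 [ 0.47  -0.395  0.   ]
 [ 0.681 -0.055  0.   ]]
[ 0.21452165 -0.64240691  0.37322093] [ 0.14908815 -0.65814819  0.23097374]
```

Emit:
send_rows(moves=[10,-9,-40,-9,45,-40,-80,-18,85,-75,-99,-28,125,-110,-99,-38,165,-146,-99,-48,205,-182,-99,-58,245,-218,-99,-68,285,-254,-99,-78], hand=0.62, newtons=20)

```text
clock: 1.35
tcp_pos: [0.3717, -0.3462, 0.3306]
orientation: [2.2, 2.242, -0.0]
contact_force: [1.2, -0.6, -0.2]
grip_width: 0.0328
```

```bash
python3 st.py 620 0 330
```

```text
t 1.35 tcp [ 371.7 -346.2  330.6] F [ 1.2 -0.6 -0.2] M [-0.04 -0.02 -0.01] w 32.8 j [55.8, 8.0, -22.1, 103.0, 3.2, 69.6, 33.9]
tool x,y,z [[-0.019, 1.0, -0.001], [1.0, 0.019, 0.0], [0.0, -0.001, -1.0]]
shift mm [341.4 254.8   0.4]
```

Emit:
send_rows(moves=[42,31,0,-10,85,63,0,-20,128,95,0,-30,170,127,0,-40,213,159,0,-50,256,191,0,-60,300,223,0,-70,341,255,0,-79])

```text
clock: 2.35
tcp_pos: [0.6223, -0.0019, 0.3305]
orientation: [0.272, 3.129, -0.0]
contact_force: [0.1, -0.8, -0.5]
grip_width: 0.0323
```

Emit:
send_rows(moves=[0,0,0,0,0,0,0,0])

```text
clock: 2.6
tcp_pos: [0.6213, -0.0038, 0.3299]
orientation: [-0.282, -3.128, 0.001]
contact_force: [-0.0, -0.8, 0.7]
grip_width: 0.0327
```

```bash
python3 st.py 560 0 250; python3 -c "
from h import *
f=r.grab_frame('wrist');cv2.imwrite('pics/w1.png',f['img'][:,:,::-1]);np.savez('w1.npz',mtx=f['mtx'],T=f['world_to_cam'])"
```

```text
t 2.6 tcp [621.3  -3.8 329.9] F [-0.  -0.8  0.7] M [-0.   -0.02  0.01] w 32.7 j [26.5, 23.7, -44.0, 87.4, 16.8, 75.7, 60.5]
tool x,y,z [[-0.984, 0.179, 0.001], [0.179, 0.984, -0.001], [-0.001, -0.001, -1.0]]
shift mm [60.9 -7.1 80. ]
```

View pics/w1.png

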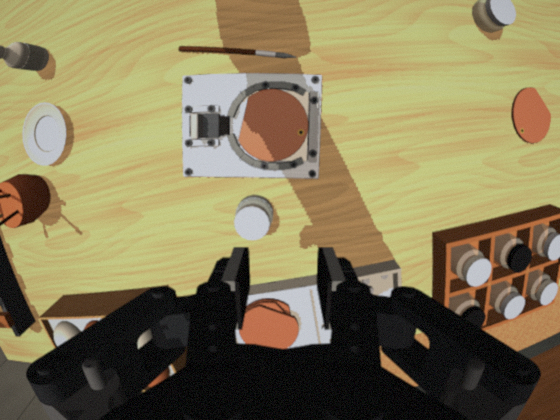

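```bash
python3 -c "
import cv2
a=cv2.imread('pics/w1.png')[65:190,175:330];cv2.imwrite('pics/w1z.png',cv2.resize(a,None,fx=5,fy=5,interpolation=cv2.INTER_CUBIC))"
```

```text
(no output)
```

View pics/w1z.png

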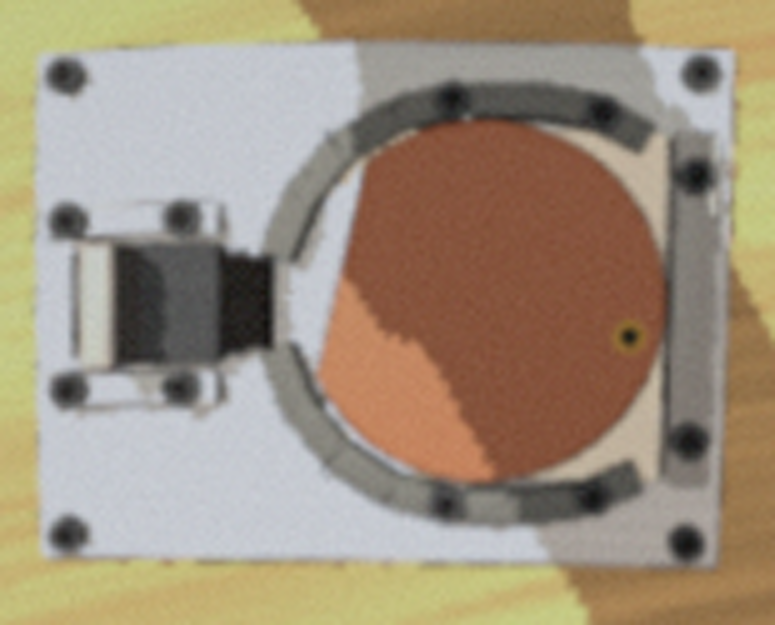

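```bash
cat > b.py <<'E'
from h import *
n=np.load("w1.npz"); W={"mtx":n["mtx"],"world_to_cam":n["T"]}
cv=lambda L:(np.array(L)+.5)/5-.5+[175,65]
s=cv([[40,55],[737,48],[718,568],[42,555]])
J=lambda L:np.array([[a/1e3,b/1e3,.012] for a,b in L])
Js=J([(-75,-142),(-75,58),(75,58),(75,-142)])
g=least_squares(lambda p:(fproj(jig2w(p,Js),W)-s).ravel(),[.6,0,0]); q=g.x; print(q,g.fun.round(2))
w=unproj(cv([[629,336],[362,165],[318,380],[490,118],[490,482],[667,290]]),.028,W,True)
c,s_=np.cos(q[2]),np.sin(q[2]); v=w[:,:2]-q[:2]; print(np.c_[c*v[:,0]+s_*v[:,1],-s_*v[:,0]+c*v[:,1]]*1e3); print(w)
np.save("jigw.npy",q)
E
python3 b.py
```

```text
[ 0.55918239  0.00334342 -0.20105071] [-0.63 -0.96  0.3  -0.15  0.54  0.37 -0.33  0.77]
[[  8.24936043  28.58625308]
 [-37.40792024 -44.60847564]
 [ 21.72797783 -55.94870549]
 [-50.57550987 -10.30158043]
 [ 49.32057607  -8.33799741]
 [ -4.68106377  38.53226966]]
[[ 0.57297423  0.02970648  0.028     ]
 [ 0.5136197  -0.03289619  0.028     ]
 [ 0.5692998  -0.05581738  0.028     ]
 [ 0.50756839  0.00334922  0.028     ]
 [ 0.60584442 -0.01467589  0.028     ]
 [ 0.56229047  0.04203435  0.028     ]]
```

Emit:
send_rows(moves=[30,-8,20,0,62,-16,60,0,62,-16,115,0,62,-16,170,0,62,-16,220,0,62,-16,260,0,62,-16,280,0,62,-16,280,0])

```text
clock: 3.65
tcp_pos: [0.557, -0.0089, 0.0498]
orientation: [-0.282, -3.127, 0.001]
contact_force: [0.4, 0.1, 0.3]
grip_width: 0.0326
```

Emit:
send_rows(moves=[0,0,0,0,0,0,0,0])

```text
clock: 3.9
tcp_pos: [0.5588, -0.0081, 0.0519]
orientation: [0.281, 3.126, 0.0]
contact_force: [0.4, 0.0, -0.4]
grip_width: 0.0325
```

```bash
python3 st.py 557.5 -8.5 30; python3 -c "
from h import *
f=r.grab_frame('wrist');cv2.imwrite('pics/w2.png',f['img'][:,:,::-1])
f=r.grab_frame('side');cv2.imwrite('pics/s2.png',cv2.resize(f['img'][120:260,220:380,::-1],None,fx=4,fy=4,interpolation=cv2.INTER_CUBIC))"
```

```text
t 3.9 tcp [558.8  -8.1  51.9] F [ 0.4  0.  -0.4] M [0.04 0.   0.02] w 32.5 j [22.7, 34.9, -36.8, 111.1, 29.9, 43.6, 48.4]
tool x,y,z [[-0.984, 0.178, -0.003], [0.178, 0.984, 0.0], [0.003, -0.0, -1.0]]
shift mm [ 1.3 -0.7 21.9]
```

View pics/w2.png

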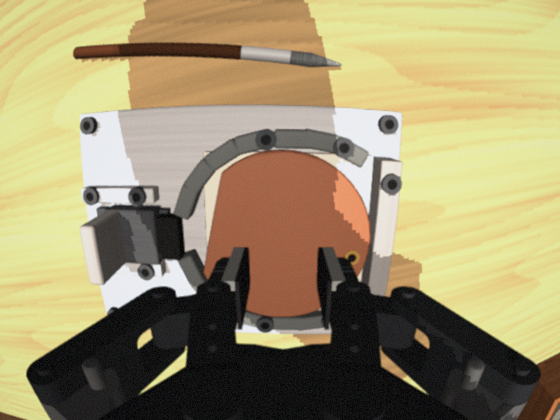

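View pics/s2.png

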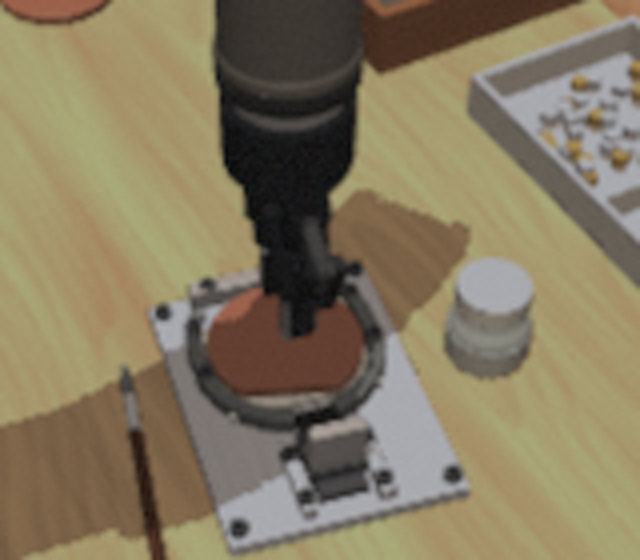

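Emit:
send_rows(moves=[1,-0.5,6,0,1,-0.5,12,0,1,-0.5,17,0,1,-0.5,20,0,1,-0.5,20,0])

```text
clock: 4.62
tcp_pos: [0.5563, -0.0082, 0.0299]
orientation: [-0.28, -3.129, -0.0]
contact_force: [-0.9, 0.9, -0.8]
grip_width: 0.0324
```

Emit:
send_rows(moves=[0,0,0.5,0,0,0,1,0,0,0,1,0])

```text
clock: 5.0
tcp_pos: [0.5565, -0.0084, 0.0294]
orientation: [0.28, 3.129, -0.0]
contact_force: [-0.2, 0.1, -0.4]
grip_width: 0.0326
```

Emit:
send_rows(moves=[0,0,0.5,0,0,0,1,0,0,0,1,0])

```text
clock: 5.38
tcp_pos: [0.5565, -0.0083, 0.0283]
orientation: [-0.28, -3.129, 0.0]
contact_force: [0.7, -0.5, -0.6]
grip_width: 0.0325
```

Emit:
send_rows(moves=[0,0,0.6,0,0,0,0.6,0])

```text
clock: 5.62
tcp_pos: [0.5565, -0.0083, 0.0277]
orientation: [-0.28, -3.129, 0.0]
contact_force: [0.0, 0.6, 0.0]
grip_width: 0.0327
```

Emit:
send_rows(moves=[0,0,0.6,0,0,0,0.6,0])

```text
clock: 5.88
tcp_pos: [0.5565, -0.0083, 0.0272]
orientation: [0.28, 3.129, -0.0]
contact_force: [-0.2, 1.1, 2.7]
grip_width: 0.0326
```

Emit:
send_rows(moves=[0,0,0,0])

```text
clock: 6.0
tcp_pos: [0.5566, -0.0083, 0.0272]
orientation: [0.28, 3.129, -0.0]
contact_force: [-0.8, -0.4, 1.9]
grip_width: 0.0329
```

```bash
python3 st.py
```

```text
t 6.0 tcp [556.6  -8.3  27.2] F [-0.8 -0.4  1.9] M [-0.02  0.06 -0.01] w 32.9 j [21.6, 36.9, -35.3, 111.9, 31.8, 41.2, 46.8]
tool x,y,z [[-0.984, 0.178, -0.0], [0.178, 0.984, -0.0], [0.0, -0.0, -1.0]]
```

Emit:
send_rows(moves=[0,0,0.1,0,0,0,0.2,0])

```text
clock: 6.25
tcp_pos: [0.5566, -0.0083, 0.027]
orientation: [0.28, 3.129, -0.0]
contact_force: [-0.3, 0.0, 2.7]
grip_width: 0.0323
```

```bash
python3 st.py
```

```text
t 6.25 tcp [556.6  -8.3  27. ] F [-0.3  0.   2.7] M [-0.05  0.22  0.03] w 32.3 j [21.6, 36.9, -35.3, 111.9, 31.8, 41.2, 46.8]
tool x,y,z [[-0.984, 0.178, -0.0], [0.178, 0.984, -0.0], [0.0, -0.0, -1.0]]
```

Emit:
send_rows(moves=[0,0,0.1,0,0,0,0.25,0])

```text
clock: 6.5
tcp_pos: [0.5566, -0.0083, 0.0268]
orientation: [0.28, 3.129, -0.0]
contact_force: [-0.9, -0.3, 5.2]
grip_width: 0.0325
```

Emit:
send_rows(moves=[0,0,0,2,0,0,0,5,0,0,0,8])

```text
clock: 6.88
tcp_pos: [0.5571, -0.0082, 0.0269]
orientation: [0.502, 3.1, 0.001]
contact_force: [0.6, 0.1, 5.3]
grip_width: 0.0323
```

```bash
python3 st.py; python3 -c "
from h import *
f=r.grab_frame('wrist');cv2.imwrite('pics/w3.png',f['img'][:,:,::-1])"
```

```text
t 6.88 tcp [557.1  -8.2  26.9] F [0.6 0.1 5.3] M [-0.    0.01  0.01] w 32.3 j [20.2, 36.4, -33.4, 111.9, 30.2, 40.5, 40.0]
tool x,y,z [[-0.949, 0.315, -0.001], [0.315, 0.949, 0.001], [0.001, 0.0, -1.0]]
```

View pics/w3.png

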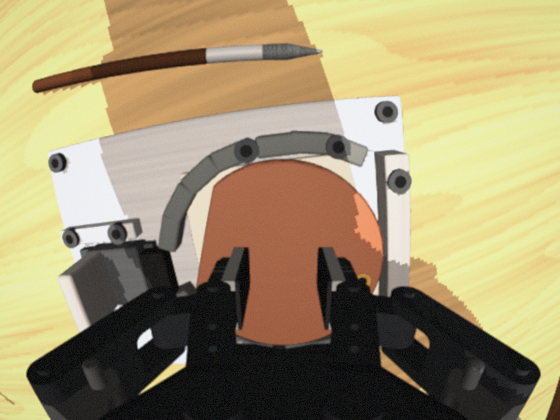

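```bash
python3 -c "
import cv2
a=cv2.imread('pics/w3.png')[140:360,160:420];cv2.imwrite('pics/w3z.png',cv2.resize(a,None,fx=3,fy=2.7,interpolation=cv2.INTER_CUBIC))"
cat > hole.py <<'E'
# usage hole.py  u v [u v ...] -> disc top points in jig frame (current wrist pose)
from h import *
import sys
L=np.array([float(a) for a in sys.argv[1:]]).reshape(-1,2)
f=r.grab_frame("wrist"); q=np.array([.5596,.0025,-.201])
w=unproj(L,.028,f,True); c,s_=np.cos(q[2]),np.sin(q[2]); v=w[:,:2]-q[:2]; print((np.c_[c*v[:,0]+s_*v[:,1],-s_*v[:,0]+c*v[:,1]]*1e3).round(1))
E
python3 hole.py 363 281 215 185 198 283
```

```text
[[ 13.5  28.7]
 [-43.  -35.4]
 [  4.9 -53.5]]
```

View pics/w3z.png

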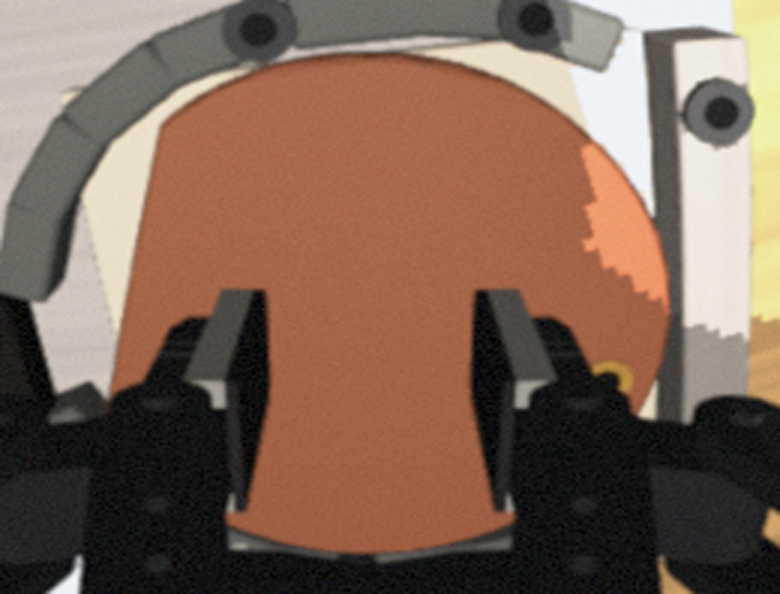

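Emit:
send_rows(moves=[0,0,0,4,0,0,0,9,0,0,0,14,0,0,0,19,0,0,0,24,0,0,0,29,0,0,0,33,0,0,0,35])

```text
clock: 7.98
tcp_pos: [0.5569, -0.0082, 0.0268]
orientation: [1.408, 2.808, 0.001]
contact_force: [-0.4, 0.4, 4.6]
grip_width: 0.0321
```

```bash
python3 st.py; python3 -c "
from h import *
f=r.grab_frame('wrist');cv2.imwrite('pics/w4.png',f['img'][:,:,::-1])"
```

```text
t 7.97 tcp [556.9  -8.2  26.8] F [-0.4  0.4  4.6] M [0.04 0.01 0.01] w 32.1 j [13.8, 34.5, -25.0, 112.4, 22.9, 37.9, 11.2]
tool x,y,z [[-0.598, 0.801, -0.0], [0.801, 0.598, 0.001], [0.001, 0.0, -1.0]]
```

View pics/w4.png

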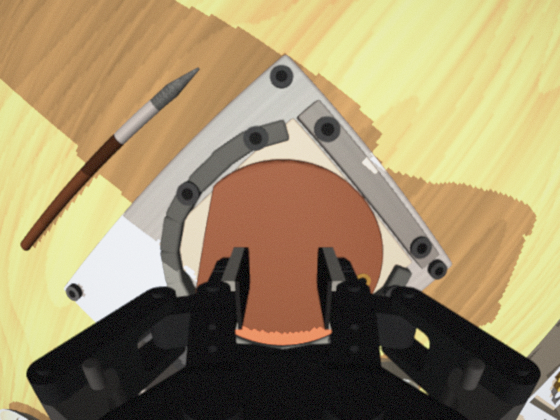

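Emit:
send_rows(moves=[0,0,0,4,0,0,0,9,0,0,0,15,0,0,0,21,0,0,0,27,0,0,0,33,0,0,0,38,0,0,0,40])

```text
clock: 9.02
tcp_pos: [0.5568, -0.0083, 0.0268]
orientation: [2.283, 2.157, 0.0]
contact_force: [0.2, -0.0, 4.7]
grip_width: 0.0326
```

Emit:
send_rows(moves=[0,0,0,4,0,0,0,9,0,0,0,15,0,0,0,21,0,0,0,27,0,0,0,33,0,0,0,38,0,0,0,40])

```text
clock: 10.02
tcp_pos: [0.5568, -0.0083, 0.0268]
orientation: [2.884, 1.246, 0.001]
contact_force: [-0.1, -0.4, 4.9]
grip_width: 0.0323
```

```bash
python3 st.py; python3 -c "
from h import *
f=r.grab_frame('wrist');cv2.imwrite('pics/w5.png',f['img'][:,:,::-1])"
```

```text
t 10.03 tcp [556.8  -8.3  26.8] F [-0.1 -0.4  4.9] M [ 0.05 -0.02  0.02] w 32.3 j [-1.9, 32.3, -4.7, 113.5, 4.4, 34.4, -52.8]
tool x,y,z [[0.685, 0.728, 0.0], [0.728, -0.685, 0.0], [0.001, -0.0, -1.0]]
```

View pics/w5.png

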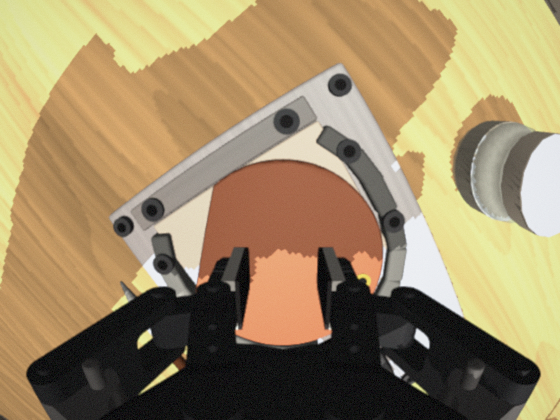

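Emit:
send_rows(moves=[0,0,0,4,0,0,0,10,0,0,0,16,0,0,0,22,0,0,0,28,0,0,0,34,0,0,0,40,0,0,0,45])

```text
clock: 11.08
tcp_pos: [0.5567, -0.0084, 0.0268]
orientation: [3.141, 0.045, 0.001]
contact_force: [0.2, -0.5, 6.1]
grip_width: 0.0325
```

```bash
python3 st.py; python3 -c "
from h import *
f=r.grab_frame('wrist');cv2.imwrite('pics/w6.png',f['img'][:,:,::-1])"
```

```text
t 11.07 tcp [556.7  -8.4  26.8] F [ 0.2 -0.5  6.1] M [0.03 0.02 0.02] w 32.5 j [-11.1, 32.4, 7.1, 114.2, -6.9, 33.8, -87.7]
tool x,y,z [[1.0, 0.029, 0.0], [0.029, -1.0, 0.0], [0.0, -0.0, -1.0]]
```

View pics/w6.png

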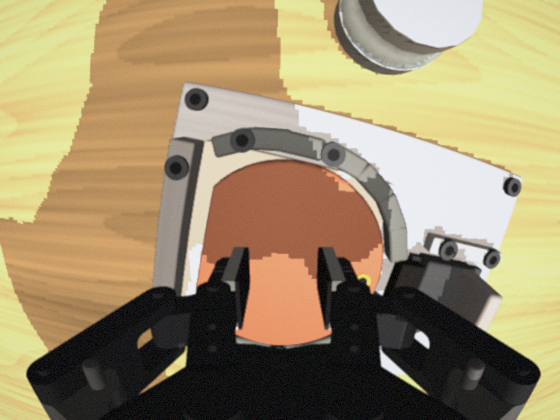

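```bash
python3 -c "
import cv2
a=cv2.imread('pics/w6.png')[125:305,140:260];cv2.imwrite('pics/w6z.png',cv2.resize(a,None,fx=4,fy=3.3,interpolation=cv2.INTER_CUBIC))"
```

```text
(no output)
```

View pics/w6z.png

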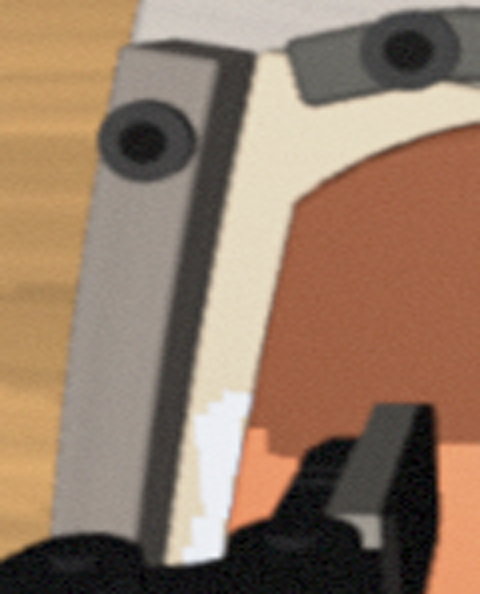

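```bash
cat > c.py <<'E'
from h import *
f=r.grab_frame("wrist"); q=np.array([.5596,.0025,-.201])
def tj(L,z):
    uv=(np.array(L)+.5)/[4,3.3]-.5+[140,125]; w=unproj(uv,z,f,True); c,s_=np.cos(q[2]),np.sin(q[2]); v=w[:,:2]-q[:2]
    j=np.c_[c*v[:,0]+s_*v[:,1],-s_*v[:,0]+c*v[:,1]]*1e3; d=j[1]-j[0]; print(j.round(1).tolist(),"ang",np.degrees(np.arctan2(d[1],d[0])).round(2))
tj([[257,55],[163,565]],.02); tj([[217,55],[140,545]],.032); tj([[295,205],[228,555]],.028)
E
python3 c.py; python3 hole.py 364 281
```

```text
[[48.0, 38.7], [-36.1, 39.1]] ang 179.75
[[48.5, 40.4], [-25.3, 39.7]] ang -179.42
[[29.7, 28.8], [-26.4, 28.9]] ang 179.93
[[ -0.3 -51.7]]
```

Emit:
send_rows(moves=[0.2,-1,0,0,0.7,-3,0,0,1.1,-5,0,0,1.6,-7,0,0,2,-8.8,0,0,2,-8.8,0,0])

```text
clock: 11.98
tcp_pos: [0.5584, 0.0002, 0.0268]
orientation: [3.141, 0.05, 0.001]
contact_force: [-0.7, 0.0, 5.8]
grip_width: 0.0324
```

```bash
python3 st.py; python3 -c "
from h import *
f=r.grab_frame('wrist');i=f['img'][:,:,::-1];cv2.imwrite('pics/w7.png',i)
cv2.imwrite('pics/w7z.png',cv2.resize(i[125:305,140:260],None,fx=4,fy=3.3,interpolation=cv2.INTER_CUBIC))"
```

```text
t 11.97 tcp [5.584e+02 2.000e-01 2.680e+01] F [-0.7  0.   5.8] M [-0.1   0.03 -0.01] w 32.4 j [-12.0, 32.5, 7.1, 113.9, -6.8, 33.9, -88.5]
tool x,y,z [[0.999, 0.032, 0.0], [0.032, -0.999, 0.0], [0.0, -0.0, -1.0]]
```

View pics/w7z.png

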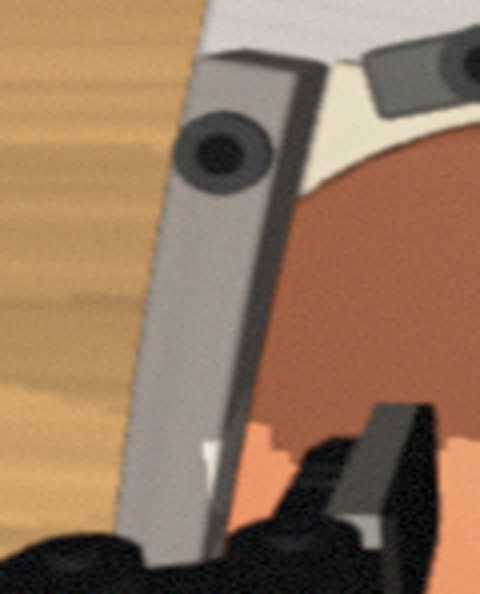

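```bash
sed -i '/^tj/d' c.py; echo 'tj([[298,72],[205,562]],.032); tj([[297,200],[228,540]],.028)'>>c.py; python3 c.py; python3 hole.py 364 281
```

```text
[[47.7, 40.2], [-26.2, 39.6]] ang -179.54
[[30.1, 37.7], [-24.0, 37.8]] ang 179.84
[[ -0.3 -43. ]]
```

Emit:
send_rows(moves=[0.2,-0.8,0,0,0.3,-1.4,0,0,0.4,-1.8,0,0,0.5,-2.2,0,0,0.5,-2.2,0,0])

```text
clock: 12.75
tcp_pos: [0.5587, 0.0015, 0.0268]
orientation: [3.14, 0.049, -0.0]
contact_force: [0.6, -3.0, 5.3]
grip_width: 0.0325
```

```bash
python3 st.py
```

```text
t 12.75 tcp [558.7   1.5  26.8] F [ 0.6 -3.   5.3] M [-0.53  0.11 -0.04] w 32.5 j [-12.2, 32.6, 7.2, 113.9, -6.8, 33.9, -88.7]
tool x,y,z [[1.0, 0.031, -0.0], [0.031, -1.0, 0.001], [-0.0, -0.001, -1.0]]
```

Emit:
send_rows(moves=[0.1,-0.3,0,0,0.15,-0.6,0,0,0.15,-0.6,0,0])

```text
clock: 13.12
tcp_pos: [0.5587, 0.0016, 0.0267]
orientation: [3.14, 0.048, -0.0]
contact_force: [-0.9, -3.2, 5.4]
grip_width: 0.0324
```

```bash
python3 st.py; python3 -c "
from h import *
f=r.grab_frame('wrist');i=f['img'][:,:,::-1];cv2.imwrite('pics/w8.png',i)
cv2.imwrite('pics/w8z.png',cv2.resize(i[125:305,140:260],None,fx=4,fy=3.3,interpolation=cv2.INTER_CUBIC))"
```

```text
t 13.12 tcp [558.7   1.6  26.7] F [-0.9 -3.2  5.4] M [-0.7   0.12  0.05] w 32.4 j [-12.2, 32.6, 7.2, 113.9, -6.8, 34.0, -88.7]
tool x,y,z [[1.0, 0.031, -0.0], [0.031, -1.0, 0.002], [-0.0, -0.002, -1.0]]
```

View pics/w8z.png

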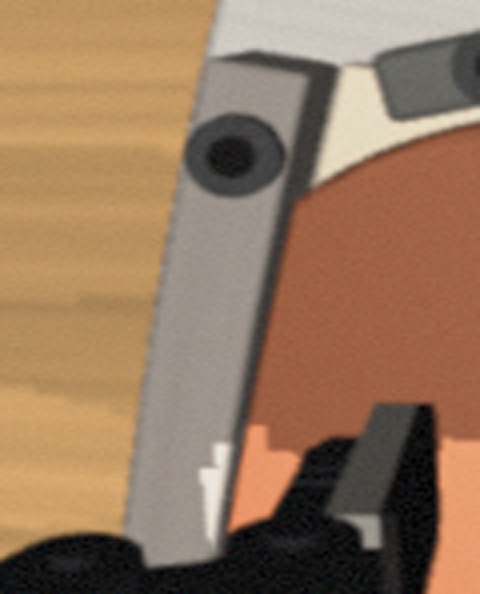

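```bash
sed -i '/^tj/d' c.py; echo 'tj([[309,73],[219,555]],.032); tj([[297,200],[229,530]],.028)'>>c.py; python3 c.py; python3 hole.py 364 281
```

```text
[[47.9, 40.3], [-24.4, 39.4]] ang -179.25
[[30.2, 39.0], [-22.1, 39.3]] ang 179.68
[[ -0.4 -41.6]]
```

Emit:
send_rows(moves=[0,0,0,-0.5,0,0,0,-1,0,0,0,-1])

```text
clock: 13.65
tcp_pos: [0.5589, 0.0018, 0.0268]
orientation: [3.139, 0.076, 0.0]
contact_force: [0.4, -3.2, 5.3]
grip_width: 0.0323
```

```bash
python3 st.py; python3 -c "
from h import *
f=r.grab_frame('wrist');i=f['img'][:,:,::-1];cv2.imwrite('pics/w9.png',i)
cv2.imwrite('pics/w9z.png',cv2.resize(i[130:240,175:245],None,fx=8,fy=5.4,interpolation=cv2.INTER_CUBIC))"
```

```text
t 13.65 tcp [558.9   1.8  26.8] F [ 0.4 -3.2  5.3] M [-0.66  0.02 -0.02] w 32.3 j [-12.0, 32.6, 6.9, 113.9, -6.6, 33.9, -88.0]
tool x,y,z [[0.999, 0.048, 0.0], [0.048, -0.999, 0.001], [0.0, -0.001, -1.0]]
```

View pics/w9z.png

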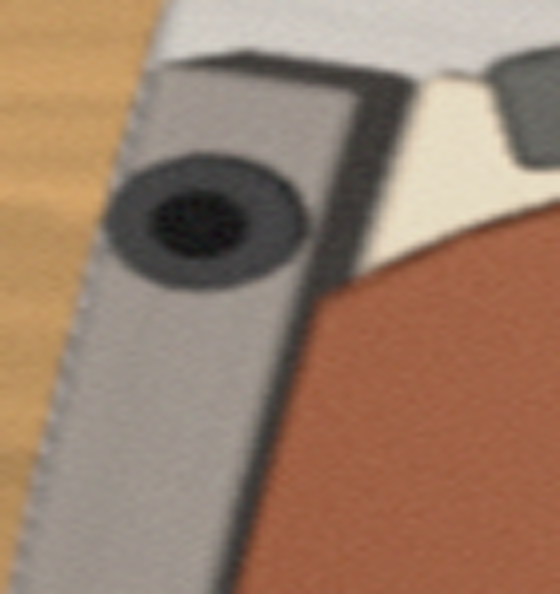

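```bash
cat > c2.py <<'E'
from h import *
f=r.grab_frame("wrist")
def W(L,z): return unproj((np.array(L)+.5)/[8,5.4]-.5+[175,130],z,f,True)
b=W([[358,97],[215,590]],.032); d=W([[318,298],[238,590]],.028)
u=b[1]-b[0];u/=np.linalg.norm(u); n=np.array([-u[1],u[0],0]); v=d[1]-d[0]; v/=np.linalg.norm(v)
print("gap mm",((d-b[0])@n*1e3).round(2),"angle",np.degrees(np.arcsin(np.cross(u,v)[2])).round(2),"bar az",np.degrees(np.arctan2(u[1],u[0])))
E
python3 c2.py
```

```text
gap mm [0.57 0.68] angle 0.25 bar az 168.7242450527217
```

Emit:
send_rows(moves=[0,0.3,-0.2,0,0,0.3,-0.8,0,0,0.3,-3,0,0,0.3,-12,0,0,0.3,-40,0,0,0.3,-80,0,0,0.3,-90,0,0,0.3,-90,0])

```text
clock: 14.75
tcp_pos: [0.559, 0.0034, 0.1173]
orientation: [-3.14, -0.076, -0.002]
contact_force: [-0.4, 0.4, -1.0]
grip_width: 0.0328
```

```bash
python3 st.py; python3 -c "
from h import *
f=r.grab_frame('wrist');i=f['img'][:,:,::-1];cv2.imwrite('pics/w10.png',i)
np.savez('w10.npz',mtx=f['mtx'],T=f['world_to_cam'])"
```

```text
t 14.75 tcp [559.    3.4 117.3] F [-0.4  0.4 -1. ] M [ 0.04  0.04 -0.  ] w 32.8 j [-13.5, 24.5, 8.6, 111.5, -5.1, 44.3, -89.3]
tool x,y,z [[0.999, 0.049, 0.001], [0.049, -0.999, -0.0], [0.001, 0.0, -1.0]]
```

View pics/w10.png

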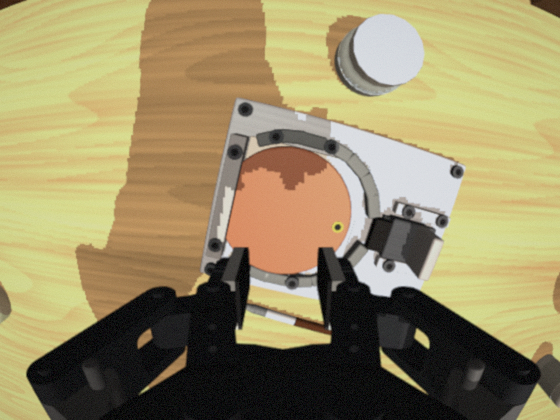

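```bash
python3 -c "
import cv2
a=cv2.imread('pics/w10.png')[120:290,195:295];cv2.imwrite('pics/w10z.png',cv2.resize(a,None,fx=5,fy=3.5,interpolation=cv2.INTER_CUBIC))"
```

```text
(no output)
```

View pics/w10z.png

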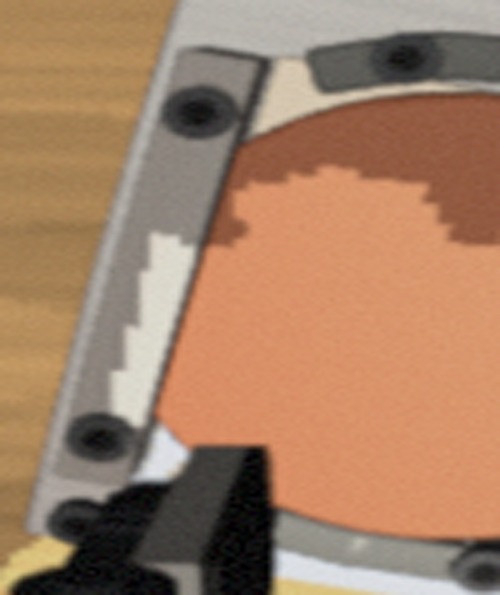

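Emit:
send_rows(moves=[-9,36,0,4,-20,80,0,8,-30,120,0,12,-36,146,0,14,-36,146,0,14,-36,146,0,14], hand=1)

```text
clock: 15.55
tcp_pos: [0.5295, -0.1432, 0.1157]
orientation: [-3.126, 0.305, 0.003]
contact_force: [-0.5, 0.5, 0.1]
grip_width: 0.0002
```

```bash
python3 st.py 530.3 -142.6 43;  python3 -c "
from h import *
f=r.grab_frame('wrist');i=f['img'][:,:,::-1];cv2.imwrite('pics/w11.png',i)"
```

```text
t 15.55 tcp [ 529.5 -143.2  115.7] F [-0.5  0.5  0.1] M [-0.02  0.   -0.01] w 0.2 j [-2.1, 24.1, 13.5, 113.1, -7.9, 43.8, -85.1]
tool x,y,z [[0.981, -0.193, -0.002], [-0.193, -0.981, -0.0], [-0.002, 0.001, -1.0]]
shift mm [ 0.8 -0.7 72.7]
```

View pics/w11.png

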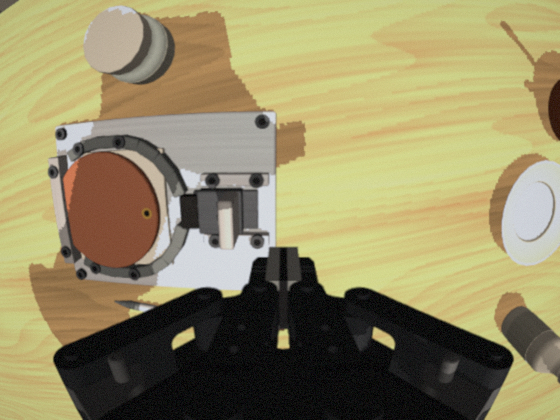

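```bash
python3 -c "
import cv2
a=cv2.imread('pics/w11.png')[160:310,170:320];cv2.imwrite('pics/w11z.png',cv2.resize(a,None,fx=4,fy=4,interpolation=cv2.INTER_CUBIC))"
```

```text
(no output)
```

View pics/w11z.png

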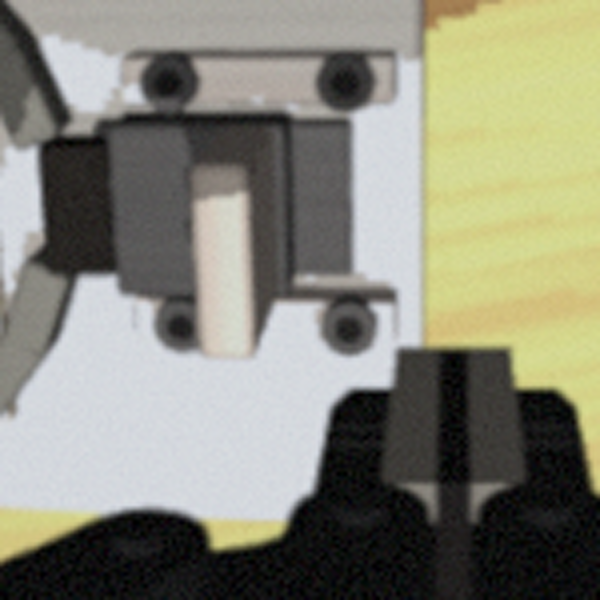

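```bash
cat > e.py <<'E'
from h import *
f=r.grab_frame("wrist"); q=np.array([.5596,.0025,-.199])
def tj(L,z):
    uv=(np.array(L)+.5)/4-.5+[170,160]; w=unproj(uv,z,f,True); c,s_=np.cos(q[2]),np.sin(q[2]); v=w[:,:2]-q[:2]
    print((np.c_[c*v[:,0]+s_*v[:,1],-s_*v[:,0]+c*v[:,1]]*1e3).round(1).tolist())
tj([[191,163],[243,163],[199,357],[255,355]],.059); tj([[352,118]],.027)
o=r.get_obs(); p=o["tcp_pos"]
tj([[397,350],[512,350]],p[2]); print(p)
E
python3 e.py
```

```text
[[17.0, -105.4], [17.0, -113.9], [-16.5, -105.0], [-15.9, -114.5]]
[[17.5, -128.9]]
[[8.6, -140.8], [8.7, -154.3]]
[ 0.52996973 -0.14280134  0.11608395]
```

Emit:
send_rows(moves=[0,0,20,0,0,0,50,0,0,0,68,0,0,0,73,0,0,-4,73,0,0,-8,73,0,0,-8,73,0])

```text
clock: 16.52
tcp_pos: [0.5322, -0.1361, 0.0444]
orientation: [-3.126, 0.306, -0.002]
contact_force: [-0.2, -0.2, 0.2]
grip_width: 0.0004
```

Emit:
send_rows(moves=[0,-2,0,0,0,-4,0,0,0,-6,0,0,0,-8,0,0])

```text
clock: 17.02
tcp_pos: [0.533, -0.1287, 0.0436]
orientation: [3.126, -0.308, -0.0]
contact_force: [-0.2, 0.2, 0.3]
grip_width: 0.0001
```

```bash
python3 st.py
```

```text
t 17.02 tcp [ 533.  -128.7   43.6] F [-0.2  0.2  0.3] M [-0.04 -0.02  0.05] w 0.1 j [-2.0, 30.6, 11.6, 115.2, -10.2, 35.2, -84.9]
tool x,y,z [[0.981, -0.195, -0.0], [-0.195, -0.981, 0.0], [-0.0, 0.0, -1.0]]
```

Emit:
send_rows(moves=[0,-1.5,0,0,0,-3,0,0,0,-4.5,0,0,0,-6,0,0,0,-7.5,0,0,0,-9,0,0,0,-10.5,0,0,0,-12,0,0])

```text
clock: 18.02
tcp_pos: [0.535, -0.1186, 0.0437]
orientation: [3.125, -0.31, 0.0]
contact_force: [-0.2, -5.2, -0.8]
grip_width: 0.0001
```

Emit:
send_rows(moves=[0,-1,0,0,0,-2,0,0,0,-3,0,0,0,-4,0,0,0,-5,0,0,0,-6,0,0])

```text
clock: 18.77
tcp_pos: [0.5363, -0.1126, 0.0437]
orientation: [3.125, -0.31, 0.0]
contact_force: [-1.3, -6.3, -0.5]
grip_width: -0.0
```

```bash
python3 st.py
```

```text
t 18.77 tcp [ 536.3 -112.6   43.7] F [-1.3 -6.3 -0.5] M [-1.04  0.14 -0.05] w -0.0 j [-3.9, 30.5, 11.7, 115.3, -10.2, 35.1, -86.7]
tool x,y,z [[0.981, -0.196, 0.0], [-0.196, -0.981, 0.001], [-0.0, -0.001, -1.0]]
```

Emit:
send_rows(moves=[0,-1,0,0,0,-2,0,0,0,-3,0,0,0,-4,0,0,0,-5,0,0,0,-6,0,0,0,-7,0,0,0,-8,0,0])

```text
clock: 19.77
tcp_pos: [0.5377, -0.1053, 0.0437]
orientation: [3.124, -0.31, 0.0]
contact_force: [-1.9, -8.9, -0.2]
grip_width: -0.0002
```

```bash
python3 st.py;  python3 -c "
from h import *
f=r.grab_frame('wrist');i=f['img'][:,:,::-1];cv2.imwrite('pics/w12.png',i)"
```

```text
t 19.77 tcp [ 537.7 -105.3   43.7] F [-1.9 -8.9 -0.2] M [-1.57  0.23  0.01] w -0.2 j [-4.8, 30.5, 11.8, 115.3, -10.2, 35.1, -87.5]
tool x,y,z [[0.981, -0.196, 0.0], [-0.196, -0.981, 0.002], [-0.0, -0.002, -1.0]]
```

View pics/w12.png

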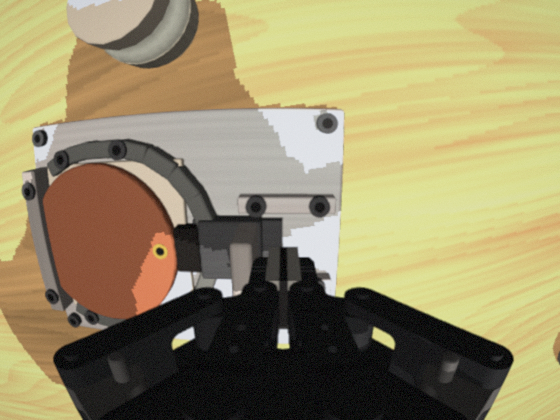

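Emit:
send_rows(moves=[0,-0.2,0,0,0,-0.4,0,0,0,-0.4,0,0])

```text
clock: 20.2
tcp_pos: [0.5377, -0.1053, 0.0437]
orientation: [3.124, -0.311, 0.0]
contact_force: [-0.5, -7.2, 0.2]
grip_width: 0.0004
```

```bash
python3 st.py;  python3 -c "
from h import *
f=r.grab_frame('wrist');i=f['img'][:,:,::-1];cv2.imwrite('pics/w13z.png',cv2.resize(i[130:340,10:210],None,fx=3.5,fy=2.8,interpolation=cv2.INTER_CUBIC))"
```

```text
t 20.2 tcp [ 537.7 -105.3   43.7] F [-0.5 -7.2  0.2] M [-1.47  0.18  0.03] w 0.4 j [-4.8, 30.5, 11.8, 115.3, -10.2, 35.1, -87.6]
tool x,y,z [[0.98, -0.197, 0.0], [-0.197, -0.98, 0.002], [-0.0, -0.002, -1.0]]
```

View pics/w13z.png

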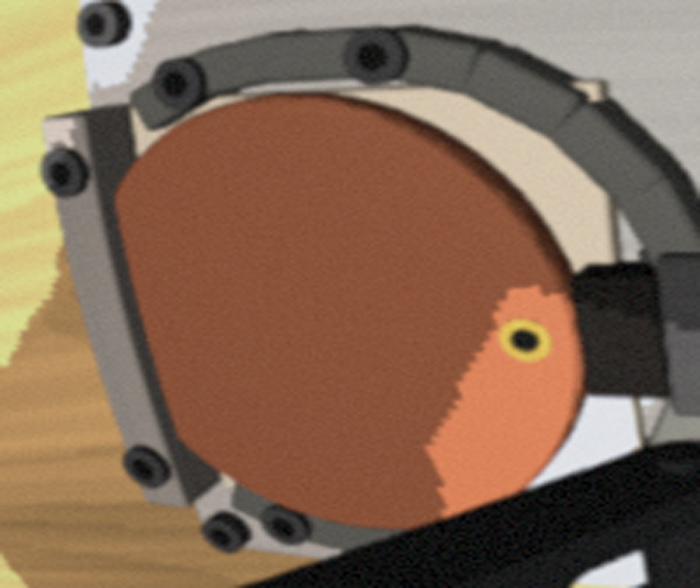

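Emit:
send_rows(moves=[0,-0.3,0,0,0,-0.6,0,0,0,-0.6,0,0])

```text
clock: 20.62
tcp_pos: [0.5377, -0.1052, 0.0437]
orientation: [3.123, -0.311, 0.0]
contact_force: [-1.3, -8.4, -0.5]
grip_width: 0.0003
```

```bash
python3 st.py
```

```text
t 20.62 tcp [ 537.7 -105.2   43.7] F [-1.3 -8.4 -0.5] M [-1.76  0.24  0.03] w 0.3 j [-4.8, 30.5, 11.8, 115.3, -10.2, 35.1, -87.6]
tool x,y,z [[0.98, -0.197, 0.0], [-0.197, -0.98, 0.003], [-0.0, -0.003, -1.0]]
```

Emit:
send_rows(moves=[0,-0.3,0,0,0,-0.6,0,0,0,-0.6,0,0])

```text
clock: 21.0
tcp_pos: [0.5378, -0.1052, 0.0437]
orientation: [3.123, -0.312, 0.0]
contact_force: [-1.0, -9.0, -0.6]
grip_width: 0.0002
```

```bash
python3 st.py
```

```text
t 21.0 tcp [ 537.8 -105.2   43.7] F [-1.  -9.  -0.6] M [-1.99  0.3   0.01] w 0.2 j [-4.9, 30.5, 11.9, 115.3, -10.1, 35.1, -87.7]
tool x,y,z [[0.98, -0.198, 0.0], [-0.198, -0.98, 0.003], [-0.0, -0.003, -1.0]]
```

Emit:
send_rows(moves=[0,-0.3,0,0,0,-0.6,0,0,0,-0.8,0,0,0,-0.8,0,0])

```text
clock: 21.5
tcp_pos: [0.5377, -0.1051, 0.0437]
orientation: [3.122, -0.313, -0.0]
contact_force: [-0.6, -12.2, -0.4]
grip_width: -0.0002
```

```bash
python3 st.py
```

```text
t 21.5 tcp [ 537.7 -105.1   43.7] F [ -0.6 -12.2  -0.4] M [-2.34  0.38 -0.04] w -0.2 j [-4.9, 30.5, 11.9, 115.3, -10.1, 35.1, -87.8]
tool x,y,z [[0.98, -0.198, 0.0], [-0.198, -0.98, 0.004], [-0.0, -0.004, -1.0]]
```

Emit:
send_rows(moves=[0,0,0,0])

```text
clock: 21.62
tcp_pos: [0.5377, -0.1051, 0.0437]
orientation: [3.122, -0.313, 0.0]
contact_force: [-1.9, -11.1, 0.0]
grip_width: -0.0
```

```bash
python3 st.py
```

```text
t 21.62 tcp [ 537.7 -105.1   43.7] F [ -1.9 -11.1   0. ] M [-2.35  0.38 -0.06] w -0.0 j [-4.9, 30.5, 11.9, 115.3, -10.1, 35.1, -87.8]
tool x,y,z [[0.98, -0.198, 0.0], [-0.198, -0.98, 0.004], [-0.0, -0.004, -1.0]]
```

Emit:
send_rows(moves=[0,1.5,0,0,0,4,0,0,0,10,0,0,0,22,0,0,0,30,-10,0,0,30,-50,0,0,30,-100,0,0,30,-130,0])

```text
clock: 22.62
tcp_pos: [0.5334, -0.1312, 0.1768]
orientation: [-3.126, 0.309, -0.005]
contact_force: [1.1, 0.1, -0.0]
grip_width: -0.0001
```

Emit:
send_rows(moves=[0,0,-30,0,0,0,-30,0])

```text
clock: 22.88
tcp_pos: [0.5342, -0.1312, 0.2067]
orientation: [-3.126, 0.309, -0.009]
contact_force: [-0.9, -0.3, -0.5]
grip_width: -0.0001
```

```bash
python3 st.py;  python3 -c "
from h import *
f=r.grab_frame('wrist');i=f['img'][:,:,::-1];cv2.imwrite('pics/w14.png',i)
cv2.imwrite('pics/w14z.png',cv2.resize(i[130:270,90:290],None,fx=4,fy=4,interpolation=cv2.INTER_CUBIC))"
```

```text
t 22.88 tcp [ 534.2 -131.2  206.7] F [-0.9 -0.3 -0.5] M [ 0.05  0.01 -0.04] w -0.1 j [-5.4, 17.1, 15.5, 109.0, -5.6, 54.3, -88.6]
tool x,y,z [[0.981, -0.195, 0.006], [-0.195, -0.981, -0.001], [0.006, -0.0, -1.0]]
```

View pics/w14.png

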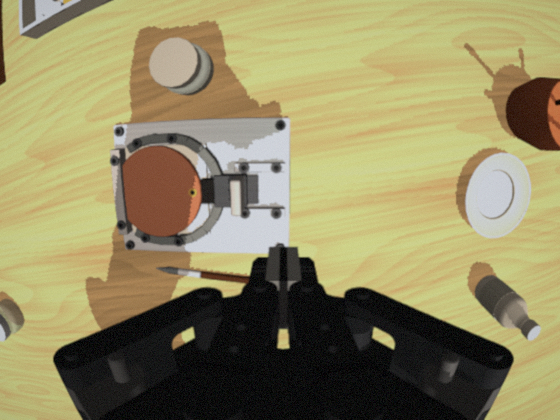

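View pics/w14z.png

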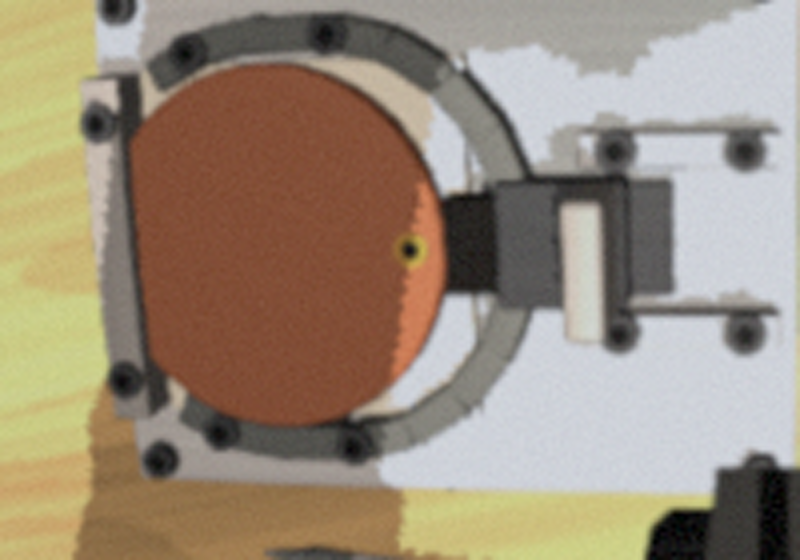

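```bash
cat > g.py <<'E'
from h import *
f=r.grab_frame("wrist"); q=np.array([.5596,.0025,-.199])
def tj(L,z):
    uv=(np.array(L)+.5)/4-.5+[90,130]; w=unproj(uv,z,f,True); c,s_=np.cos(q[2]),np.sin(q[2]); v=w[:,:2]-q[:2]
    j=np.c_[c*v[:,0]+s_*v[:,1],-s_*v[:,0]+c*v[:,1]]*1e3; d=j[1]-j[0]; print(j.round(1).tolist(),"ang",np.degrees(np.arctan2(d[1],d[0])).round(2)); return j
tj([[121,80],[151,408]],.032); tj([[132,140],[149,352]],.028); h=tj([[410,249],[410,249]],.028)
tj([[285,63],[285,427]],.028)
tj([[561,203],[602,203]],.059)
E
python3 g.py
```

```text
[[45.3, 37.2], [-45.8, 38.3]] ang 179.35
[[28.7, 37.2], [-30.7, 38.6]] ang 178.64
[[-2.1, -41.4], [-2.1, -41.4]] ang 0.0
[[47.1, -9.6], [-51.7, -1.2]] ang 175.09
[[15.1, -86.8], [15.1, -96.2]] ang -90.29
```

Emit:
send_rows(moves=[-10,-30,0,0,-25,-75,0,0,-43,-115,10,0,-56,-150,30,0,-65,-175,45,0,-65,-175,50,0,-65,-175,50,0])

```text
clock: 23.85
tcp_pos: [0.5026, 0.0527, 0.1529]
orientation: [3.125, -0.309, -0.002]
contact_force: [0.2, -0.2, 0.3]
grip_width: -0.0002
```

```bash
python3 st.py;  python3 -c "
from h import *
f=r.grab_frame('wrist');i=f['img'][:,:,::-1];cv2.imwrite('pics/w15.png',i)
for n in('scene','side'):
  g=r.grab_frame(n);cv2.imwrite('pics/end_'+n+'.png',g['img'][:,:,::-1])"
```

```text
t 23.85 tcp [502.6  52.7 152.9] F [ 0.2 -0.2  0.3] M [-0.01  0.03  0.  ] w -0.2 j [-21.4, 17.1, 9.9, 116.9, -3.9, 46.4, -110.5]
tool x,y,z [[0.981, -0.196, -0.001], [-0.196, -0.981, 0.001], [-0.002, -0.001, -1.0]]
```

View pics/w15.png

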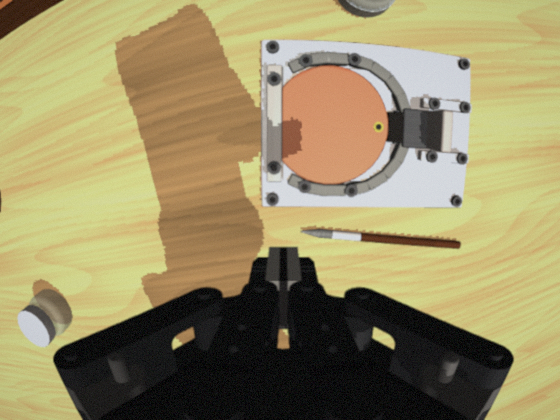

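View pics/end_scene.png

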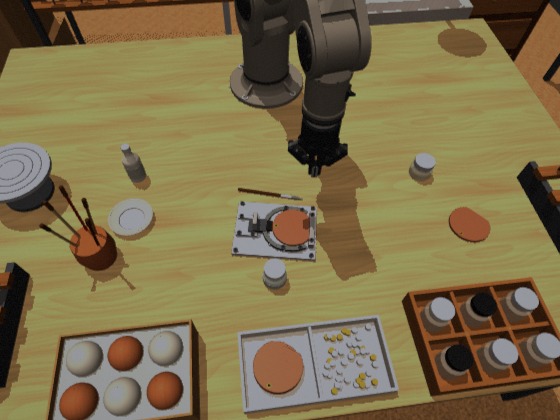

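```bash
python3 -c "
import cv2
a=cv2.imread('pics/w15.png')[45:205,255:400];cv2.imwrite('pics/w15z.png',cv2.resize(a,None,fx=5,fy=3.7,interpolation=cv2.INTER_CUBIC))"
```

```text
(no output)
```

View pics/w15z.png

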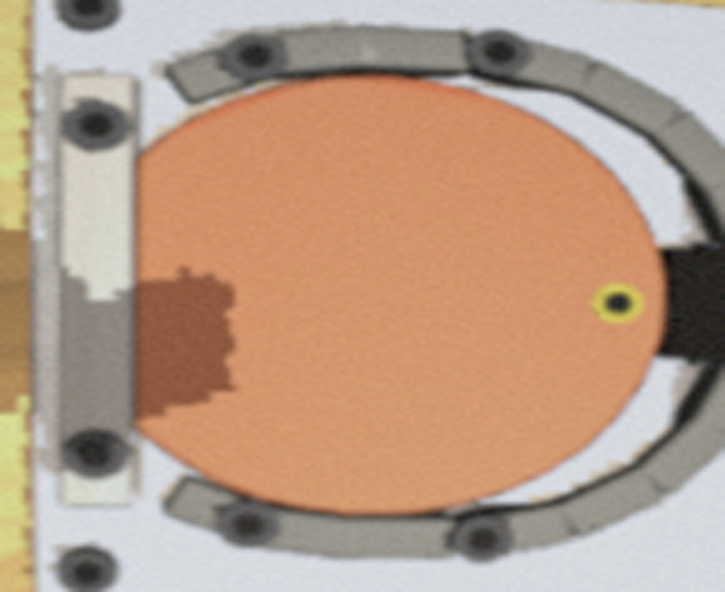

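```bash
python3 -c "
from bench import r
print(r.hand_in())"
```

```text
the job is handed in; nothing more can be done
None
```

I turned the roundel until its flat faced the bar, slid it flush, and clamped it with the jaw. I handed in at about 24 s of the 72 s allowed.

- **Turning:** I pressed both fingertips on the face with about 5–6 N, part-open about 32 mm, and turned it roughly 168° clockwise. I then slid it about 11 mm to the bar, where it met about 3 N, and trimmed the angle by 1° to sit flush.
- **Clamping:** With the fingers shut, I pushed the jaw tab home. It slid at about 5–6 N, and I pushed to about 11.6 N, roughly 6 N over sliding. That puts roughly 6 N on the bar. Then I backed away.
- **Last checks:** The close view after letting go shows no gap along the flat. The hole is on the jaw side, the nose is against the rim, and the tab is about 131.5 mm from the bar face. The tool was clear, with no contact force, and the last wide view shows the bystanders unmoved by eye.
- **Disagreement:** One coarse edge reading from farther away put the flat about 0.7° off the bar. A hole-to-flat measurement from the same picture gave about 0.15°, and the closer view looked parallel, so I took the 0.7° as picture resolution error. Sideways, the roundel measured about 1 mm off centre, with about 1 mm uncertainty, against the 1.5 mm allowed.

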